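# Index the cross-slide and hold a ball handle down in its spring cradle

### The arm

A 6-joint arm with a two-finger parallel gripper is mounted at the origin on the work surface. World frame = base frame: x ahead of the robot, y to its left, z up, the work surface at z = 0. Lengths are in mm, angles in rad, forces in N, time in s.
With the tool pointing down it reaches from about 350 to 1000 mm from the base axis. Payload 7.1 kg.
Tool frame: the origin (TCP) lies between the finger pads; the fingertips stand 17 mm ahead of it and the grasp point (between the pads) lies 2 mm behind it; z points along the fingers, y is the line along which they close (so a half turn about z gives the same grasp; the last joint's range is limited). The gripper opens to 85 mm and grips with 20 to 120 N. Pads are 22 mm wide; open, the fingers measure 114 mm over their backs; the gripper's body (76 mm by 85 mm) begins 54 mm behind the grasp point. The pads swing forward as they close: fully open they stand 13 mm farther back than shut.
Start: joints at [1.286, 0.423, 1.63, -0, 1.089, -0.019], TCP at [164.144, 603.044, 248.319] pointing down, gripper open.
Joint ranges: [-3, 3], [-0.9, 2.11], [0.09, 2.58], [-1.31, 4.45], [0.11, 2.69], [-2.54, 2.54]. Speed limits (rad/s): [2.39, 2.39, 3.01, 3.14, 3.14, 3.14].

### API

Orientations are given as a unit quaternion [w, x, y, z].
In Python, from workcell import * gives the robot as it stands.
- The arm moves only by the tool apply_moves, never from a script. Its argument "targets" is a list of rows, each a list of 4 numbers: the shift along the tool's x, y, z in units of 25 mm (1.0 is 25 mm), then the turn about the tool's z in units of 5 degrees (1.0 is 5 degrees). A call has 1 to 10 rows; each row shifts and turns the commanded pose from where the row before left it, along the tool's axes as they then stand; what a row does not reach is not made up. A row lasts 1/12 s, in which the tool goes at most 41.7 mm and 7.16 degrees, less where a joint would pass 70% of its speed; a pose out of reach is approached as far as the arm can. A call is refused whole if a number of a shift passes 1 or a number of a turn 1, either way. A call with a gripper value outside its range is refused whole. "claw" is the closure, from 0 (fully open) to 1 (shut), set as the call begins (left out, the last holds). The fingers move at their own pace and stop on an object; "squeeze" is the grip in N (left out, the last holds). Time passes only in rows, so rows that do not move let the fingers close. It gives the time, the measured TCP pose, the force, the opening and the grip force at its end, in the units of the state.
- get_obs(): the state, without advancing time (a new reading comes with each control period).
- grab_frame(name): name is "scene" or "side" or "wrist"; returns (picture, depth): 420x560x3 uint8, red, green, blue; 420x560 float32, mm along the optical axis (not along the pixel's ray), 0 where there is no reading.
- get_calibration(name): a dict with "fovy" (degrees; the focal length in pixels is half the picture's height over the tangent of half this angle, whatever the lens; pixels are square), "cx", "cy" (the principal point, pixels), "world_from_camera" (4x4, takes a point from camera to world coordinates). Camera axes: x right, y down, z forward; pixel columns grow to the right and rows downward; lengths in mm; the calibration is good to about 2 mm. The wrist camera is an equidistant fisheye: a pixel r from the principal point sees the ray r / f radians off the axis. A picture is of the moment at which its call begins: read the wrist's pose just before it. get_calibration takes no time and is no camera call; for the wrist camera it gives the pose at the moment of the call.
- close_job(): hands the job in; it is judged then, once.
Trained networks look in the newest picture that a camera, given by its name, has taken for a name from the list of things; names that differ only in an ending like _2 or _b are one class to them, and where a whole thing is asked for, a point or a joint stands for the part that bears it (a point fixed in the world has none). Each returns a list of dicts, best first, with "confidence" (0 to 1); they miss things now and then, are a little off and sometimes report something else, mostly with a low value. They report only what shows in the picture. A call takes as long as a camera call. They do not tell look-alikes from the thing itself.
- spot_in(camera, target): "rect" ([left, top, right, bottom] in pixels, round what is visible of it).
The state is a dict: "time": time; "joint_positions": joint angles; "joint_velocities": joint speeds; "tau": joint torques, N m; "tool_pos": TCP position; "tcp_rot": TCP orientation; "force": force on the tool from outside, world axes, zero at the start; "wrist_torque": the same for the moment, N m; "grip_width": opening from 0.0 (shut) to 1.0 (fully open); "grip_force": force on a finger pad.
Only numpy, scipy, OpenCV 4.12 (cv2) and the standard library are available. Lean on these libraries where they do the work, as an engineer would, in place of code of your own. Each camera call takes 0.05 s, during which the arm holds its last target. There are 200 camera calls.

### The job

Zero the little cross-slide by moving its top plate until the round mark stands right under the fixed pointer, pause there, then step it on until the square mark stands right under the pointer, and leave it there. Then take the ball-ended handle out of the wooden rack, set it upright, ball down, in the sprung ring cradle on the slide and press it fully down against the springs; finish while still holding it pressed down, square mark still under the pointer, so that I can lock the clamp. Leave everything else on the bench where it is.

Things in the scene. Friction and masses are not known exactly. Their poses are not given: they have to be found in the camera images.
- slide_base: Steel base plate of the hand-moved cross-slide, fixed to the bench, 300 x 240 mm; origin on the bench surface. Its x axis is the direction of the lower slide, its y axis that of the upper slide; z up. The pointer column (16 mm thick, up to 123 mm high) stands on it at x = +155 mm, and carries the pointer on a level arm at 107 to 117 mm height.
- pointer_tip (a point): Tip of the fixed steel pointer, a thin vertical pin, 6 mm above the top plate; it points straight down.
- saddle (a joint): Lower slide: displacement of the top plate along slide_base's x axis, m, -0.05 to 0.05 (stops). It has about 4 N of friction and stays where it is left.
- carrier (a joint): Upper slide: displacement of the top plate along slide_base's y axis, m, -0.05 to 0.05 (stops). About 4 N of friction; stays where it is left. The top plate is a 180 x 180 mm aluminium plate, upper face 55 mm above the bench; it never turns relative to slide_base.
- mark_round (a point): Centre of the round black mark (16 mm across, white centre dot) on the top plate's upper face; it moves with the plate. It is the mark nearer the plate's edge, fixed on the plate at (+60, +30) mm from its middle (slide_base axes).
- mark_square (a point): Centre of the square black mark (16 x 16 mm, white centre dot) on the top plate, at (+25, -20) mm from the plate's middle.
- post_top (a point): Centre of the top face of the upright black push post by which the top plate is moved: cylinder 22 mm across, 55 mm tall, top 110 mm above the bench, at (-45, +70) mm from the plate's middle. Pinch it from above, best with the fingers either side along slide_base's x.
- ring_top (a point): Centre of the upper edge of the steel ring of the sprung cradle: 80 mm outside, 44 mm hole, 12 mm thick, level, on three guide pins and springs; 100 mm above the bench when up (pins stand 3 mm prouder, 34 mm from the axis). At (-45, -45) mm from the plate's middle; it moves with the plate, and down with the ring. The ball rests in it with its centre about 17 mm above this point.
- cradle (a joint): How far the ring is pressed down, m: 0 up, 0.016 fully down (stop). The springs need about 5 N to start and 13 N at the stop, so the handle's weight alone does not move it; it springs back up when let go.
- rack: Pale wooden block fixed to the bench, 250 x 75 x 40 mm, with three holes of 44 mm, 20 mm deep, in a row along its x axis at -80, 0 and +80 mm; origin under its middle on the bench. One handle stands in each hole, stem up, in any order.
- ball_handle: Turned dark wooden ball 56 mm across on the lower end of an upright steel stem 22 mm across. Origin at the lowest point of the ball, z up along the stem; ball centre at z = 28 mm, stem from z = 53 to 103 mm (its top). About 0.14 kg. In the rack its origin is about 29 mm above the bench.
- ball_center (a point): Centre of the ball of the ball handle.
- taper_handle: Bystander in the rack: the same stem on a tapered wooden end, 41 mm across at the foot and 27 mm at the stem; origin under its foot.
- barrel_handle: Bystander in the rack: the same stem on a straight wooden cylinder 41 mm across; origin under its foot.
- jar: Bystander: small glass jar with steel cap, 48 mm across, 55 mm high; origin under it.
- screwdriver: Bystander: screwdriver lying on the bench.
- vee_block: Bystander: steel block 50 x 40 x 35 mm; origin under it.
- ply_piece: Bystander: plywood jigsaw piece about 90 x 60 x 6 mm, flat on the bench.
- rotary_tool: Bystander: black hand-held rotary tool lying on the bench, 175 mm long, 44 mm thick.
There are look-alikes about, which are no part of the job. Leave any blue or pink look-alike of the ball_handle alone.

How it is judged:
By the outcome, as a careful person would: the job done as asked, in the order asked, and still so for the second after the job is handed in, while the arm keeps its last pose, push and grip.
It also fails if it takes over 54 s, if anything falls off the work surface, if the arm or the gripper's body presses on something with over 40 N, if the wrist force passes 120 N, or if a joint passes its speed limit or range.

## Working session

There is one attempt and no reset: what is moved stays moved. The work goes in short steps, Python scripts to look and compute and a tool call to move; the robot and the scene stay as the last step left them, time stands still between calls to the robot, and variables do not carry over. Pictures are saved under pics/ and viewed, at most 10 in all, crops included, and the job is handed in when it is done.

Besides the shell and the picture viewer there is one more tool, called as name(argument=value, ...), one argument or row to a line, values as JSON. apply_moves: Moves the arm, as the interface text tells. Its arguments: {"type":"object","properties":{"targets":{"type":"array","items":{"type":"array","items":{"type":"number"}}},"claw":{"type":"number"},"squeeze":{"type":"number"}},"required":["targets"]}

```bash
mkdir -p pics; ls
cat > h.py <<'E'
from workcell import *
import numpy as np, cv2
def save(n,p,crop=None,scale=1):
    im=p if crop is None else p[crop[1]:crop[3],crop[0]:crop[2]]
    im=cv2.resize(im,None,fx=scale,fy=scale,interpolation=cv2.INTER_CUBIC)
    cv2.imwrite('pics/'+n+'.png',cv2.cvtColor(im,cv2.COLOR_RGB2BGR))
def ray(cal,u,v,fish=False,H=420):
    f=H/2/np.tan(np.radians(cal['fovy'])/2)
    a=np.array([(u-cal['cx'])/f,(v-cal['cy'])/f])
    if fish:
        r=np.hypot(*a); d=np.array([*(a/r*np.sin(r) if r>0 else a),np.cos(r)])
    else: d=np.array([a[0],a[1],1.])
    T=np.array(cal['world_from_camera']); return T[:3,3],T[:3,:3]@d
def atz(cal,u,v,z,fish=False):
    o,d=ray(cal,u,v,fish); return o+d*(z-o[2])/d[2]
def tri(rs):
    A=0;b=0
    for o,d in rs:
        d=d/np.linalg.norm(d);P=np.eye(3)-np.outer(d,d);A=A+P;b=b+P@o
    return np.linalg.solve(A,b)
def bydepth(cal,u,v,D):
    o,d=ray(cal,u,v); return o+d*D
def proj(cal,p,fish=False,H=420):
    f=H/2/np.tan(np.radians(cal['fovy'])/2)
    T=np.array(cal['world_from_camera']);q=T[:3,:3].T@(np.array(p)-T[:3,3])
    if fish:
        r=np.hypot(q[0],q[1]);t=np.arctan2(r,q[2]);return np.array([cal['cx']+f*t*q[0]/r,cal['cy']+f*t*q[1]/r])
    return np.array([cal['cx']+f*q[0]/q[2],cal['cy']+f*q[1]/q[2]])
E
python3 - <<'E'
from h import *
a,da=grab_frame('scene');b,db=grab_frame('side');c,dc=grab_frame('wrist')
np.savez('f0.npz',a=a,da=da,b=b,db=db,c=c,dc=dc)
save('s0',a,scale=1.4);save('d0',b,scale=1.4);save('w0',c,scale=1.4)
for cam in ('scene','side','wrist'):
    cal=get_calibration(cam);print(cam,cal['fovy'],cal['cx'],cal['cy'],np.round(cal['world_from_camera'],3).tolist())
    for n in ('slide_base','pointer_tip','mark_round','mark_square','post_top','ring_top','rack','ball_handle'):
        print(n,[(np.round(x['rect']).tolist(),round(x['confidence'],2)) for x in spot_in(cam,n)[:4]])
o=get_obs();print(o['time'],o['tool_pos'],o['tcp_rot'])
E
```

```text
pics
scene 49.20872592927176 277.66286161299473 219.19503236546296 [[-0.715, 0.404, -0.57, 1232.751], [0.699, 0.4, -0.593, 724.549], [-0.011, -0.823, -0.568, 800.121], [0.0, 0.0, 0.0, 1.0]]
slide_base [([164.0, 169.0, 291.0, 264.0], 0.92)]
pointer_tip [([166.0, 172.0, 291.0, 263.0], 0.92), ([376.0, 229.0, 384.0, 262.0], 0.54)]
mark_round [([210.0, 168.0, 288.0, 230.0], 0.74)]
mark_square [([205.0, 173.0, 287.0, 225.0], 0.96)]
post_top [([206.0, 174.0, 289.0, 231.0], 0.79)]
ring_top [([372.0, 284.0, 416.0, 334.0], 0.72), ([230.0, 171.0, 257.0, 190.0], 0.57)]
rack [([328.0, 249.0, 399.0, 322.0], 0.8), ([359.0, 248.0, 376.0, 282.0], 0.58)]
ball_handle [([399.0, 302.0, 426.0, 345.0], 0.88), ([334.0, 324.0, 361.0, 365.0], 0.87), ([292.0, 251.0, 314.0, 289.0], 0.86), ([341.0, 261.0, 367.0, 300.0], 0.57)]
side 57.22676887019333 280.09053338996426 212.14748143631965 [[0.8, -0.394, 0.452, 132.405], [-0.6, -0.521, 0.608, -531.116], [-0.004, -0.757, -0.653, 679.793], [0.0, 0.0, 0.0, 1.0]]
slide_base [([249.0, 222.0, 430.0, 379.0], 0.63)]
pointer_tip [([252.0, 220.0, 429.0, 383.0], 0.79), ([202.
[... 339 characters left out ...]
, 0.16)]
ball_handle [([262.0, 174.0, 278.0, 211.0], 0.77), ([204.0, 162.0, 216.0, 194.0], 0.63), ([219.0, 147.0, 240.0, 178.0], 0.56)]
wrist 65.70646984690485 274.7993012800681 206.92577657595527 [[0.263, 0.911, 0.317, 82.289], [0.965, -0.248, -0.086, 624.985], [0.0, 0.329, -0.944, 373.969], [0.0, 0.0, 0.0, 1.0]]
slide_base [([1.0, 349.0, 37.0, 419.0], 0.57)]
pointer_tip [([2.0, 354.0, 36.0, 420.0], 0.94)]
mark_round [([0.0, 372.0, 30.0, 420.0], 0.93)]
mark_square []
post_top [([0.0, 371.0, 26.0, 418.0], 0.89)]
ring_top []
rack [([112.0, 370.0, 157.0, 420.0], 0.92)]
ball_handle []
1.35 [164.14856676 603.02667655 248.29873301] [-3.90317750e-06  1.32527874e-01  9.91179278e-01 -3.42561458e-05]
```

View pics/s0.png

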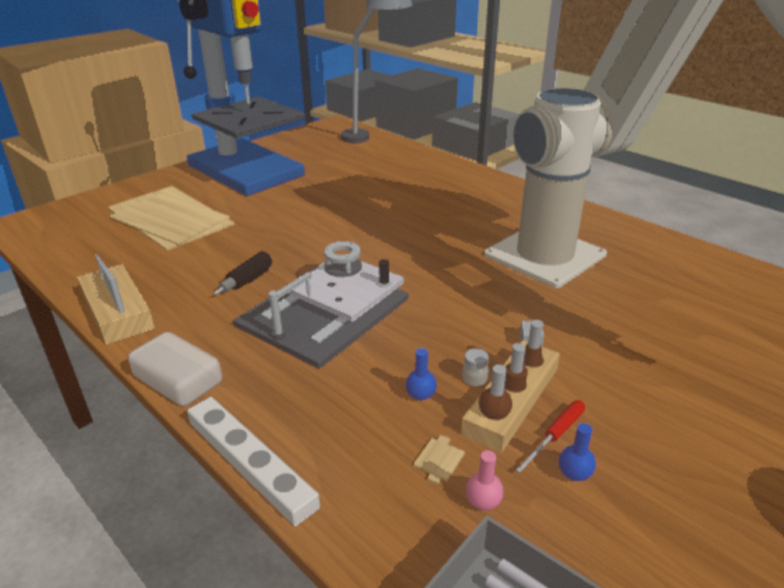

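View pics/d0.png

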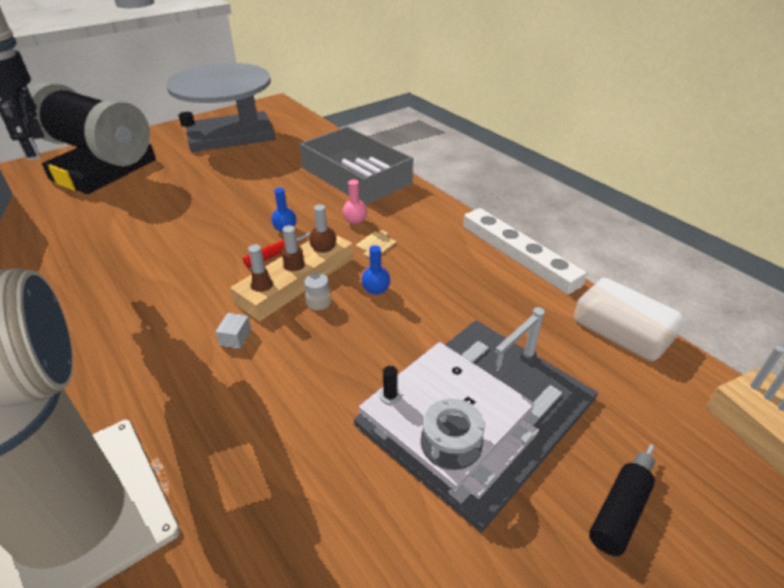

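The scene view shows the slide around (230,215), with its post at (274,190) and ring at (244,180). The dark ball handle is in the rack's near hole at (354,286) in scene and (230,168) in side. Blue and pink look-alikes stand free at scene (301,273), (412,330) and (346,350). The marks in the side view are round at (326,265) and square at (336,286), with the pointer tip near (357,258). Next I'll measure by depth from both cameras.

```bash
cat >> h.py <<'E'
def cloud(cal,D):
    v,u=np.mgrid[:D.shape[0],:D.shape[1]];f=D.shape[0]/2/np.tan(np.radians(cal['fovy'])/2)
    P=np.stack([(u-cal['cx'])/f*D,(v-cal['cy'])/f*D,D],-1);T=np.array(cal['world_from_camera'])
    return P@T[:3,:3].T+T[:3,3]
E
python3 - <<'E'
from h import *
z=np.load('f0.npz')
for cam,k,spots in (('scene','a',dict(post=(274,188),ring=(244,175),ball=(354,290),stem=(356,264),rackc=(345,305))),('side','b',dict(post=(278,264),ring=(323,305),ball=(230,172),stem=(229,149),round=(326,265),tip=(357,256)))):
    cal=get_calibration(cam);P=cloud(cal,z['d'+k])
    for n,(u,v) in spots.items(): print(cam,n,np.round(P[v,u]))
    # top plate
    c0=P[264,278] if cam=='side' else P[188,274]
    near=np.hypot(P[...,0]-c0[0],P[...,1]-c0[1])<260
    m=near&(abs(P[...,2]-55)<5)
    col=z[k].astype(int); br=col.min(-1)>110
    for nm,mm in (('plate',m&br),('base',near&(P[...,2]>9)&(P[...,2]<30)&(col.max(-1)<110))):
        q=P[mm][:,:2].astype(np.float32)
        print(cam,nm,len(q),np.median(P[mm][:,2]),cv2.minAreaRect(q))
    for nm,lo,hi in (('posttop',105,113),('ringtop',97,103)):
        mm=near&(P[...,2]>lo)&(P[...,2]<hi); n_,l,s,c=cv2.connectedComponentsWithStats(mm.astype(np.uint8))
        for i in range(1,n_):
            if s[i,4]>3: print(cam,nm,s[i].tolist(),np.round(P[l==i].mean(0),1),np.round(P[l==i].min(0)),np.round(P[l==i].max(0)))
    # rack
    r0=P[290,354] if cam=='scene' else P[172,230]
    mm=(np.hypot(P[...,0]-r0[0],P[...,1]-r0[1])<260)&(abs(P[...,2]-40)<3)&(col[...,0]>col[...,2]+30)&(col[...,0]>150)
    print(cam,'rack',mm.sum(),cv2.minAreaRect(P[mm][:,:2].astype(np.float32)))
E
```

```text
scene post [ 434. -119.  109.]
scene ring [ 433. -256.   99.]
scene ball [578. 291.  72.]
scene stem [562. 278. 131.]
scene rackc [603. 288.  40.]
scene plate 1535 55.1930459932139 ((540.2262573242188, -174.5679931640625), (292.6122131347656, 185.0333251953125), 10.453250885009766)
scene base 2029 18.263895339133683 ((548.0670166015625, -192.62100219726562), (301.799072265625, 239.7963104248047), 9.602794647216797)
scene posttop [270, 185, 8, 5, 29] [ 433.2 -123.1  109.5] [ 424. -135.  106.] [ 442. -113.  113.]
scene posttop [192, 197, 31, 20, 58] [ 638.3 -176.6  109.7] [ 573. -190.  105.] [ 687. -165.  113.]
scene ringtop [231, 173, 26, 13, 183] [ 450.6 -235.5  100. ] [ 411. -281.   97.] [ 489. -196.  103.]
scene ringtop [270, 189, 8, 4, 14] [ 435.5 -119.4   99.8] [ 426. -134.   97.] [ 443. -113.  103.]
scene ringtop [218, 201, 3, 2, 5] [ 587.1 -187.8  101.1] [ 585. -190.   99.] [ 589. -185.  103.]
scene ringtop [193, 216, 6, 4, 11] [ 681.6 -168.6  100.7] [ 674. -174.   98.] [ 687. -164.  103.]
scene rack 910 ((545.5918579101562, 282.52880859375), (391.264404296875, 104.220390319824
[... 469 characters left out ...]
e posttop [354, 228, 34, 26, 59] [ 623.9 -187.8  110.2] [ 574. -197.  106.] [ 680. -180.  113.]
side posttop [274, 261, 11, 10, 87] [ 429.3 -127.2  109.4] [ 419. -137.  105.] [ 439. -115.  112.]
side ringtop [381, 231, 6, 3, 10] [ 673.8 -180.6   99.9] [ 670. -183.   97.] [ 678. -177.  102.]
side ringtop [356, 253, 4, 3, 8] [ 582.4 -191.5   98.9] [ 580. -194.   97.] [ 584. -189.  102.]
side ringtop [274, 268, 11, 6, 20] [ 426.3 -132.6   99.8] [ 419. -136.   97.] [ 437. -125.  102.]
side ringtop [302, 285, 44, 37, 880] [ 446.6 -240.9   99.8] [ 408. -279.   97.] [ 488. -199.  103.]
side rack 930 ((537.234130859375, 277.1011047363281), (375.43756103515625, 98.45919036865234), 18.010589599609375)
```

Run:
```python
from h import *
z=np.load('f0.npz')
a=cv2.resize(z['b'][200:360,240:440],None,fx=4,fy=4,interpolation=cv2.INTER_CUBIC)
b=cv2.resize(z['b'][140:200,170:290],None,fx=4,fy=4,interpolation=cv2.INTER_CUBIC)
print(a.shape,b.shape); a[:240,:0]=0
save('crop1',a[:600]);
```

```text
(640, 800, 3) (240, 480, 3)
```

View pics/crop1.png

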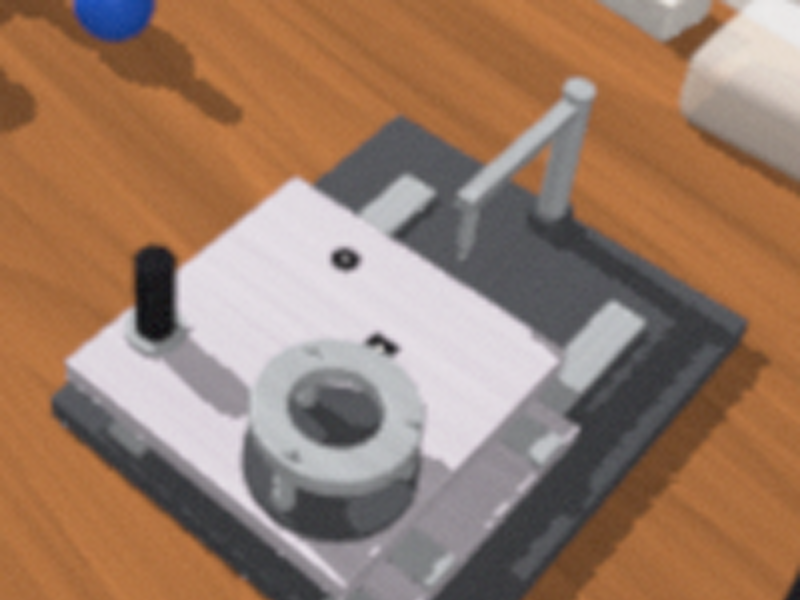

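The crop shows the post top at side px (278.5,263), the ring hole centre at (324,302), the round mark at (326.2,264.8), the square at (335.5,286.5) and the pointer tip at (356.2,264.5). I'm moving towards the rack and slide to look from close up.

apply_moves(
  targets=[
    [-0.96,-0.52,-0.1,0],
    [-0.96,-0.52,-0.1,0],
    [-0.96,-0.52,-0.1,0],
    [-0.96,-0.52,-0.1,0],
    [-0.96,-0.52,-0.1,0],
    [-0.96,-0.52,-0.1,0],
    [-0.96,-0.52,-0.1,0],
    [-0.96,-0.52,-0.1,0],
  ],
  claw=0,
)

```text
time: 2.02
tool_pos: [322.9, 451.3, 268.6]
tcp_rot: [0.0, 0.132, 0.991, 0.0]
force: [0.2, 0.2, 0.2]
grip_width: 1.0
grip_force: 0.0
```

apply_moves(
  targets=[
    [-0.96,-0.52,-0.1,0],
    [-0.96,-0.52,-0.1,0],
    [-0.96,-0.52,-0.1,0],
    [-0.96,-0.52,-0.1,0],
    [-0.96,-0.52,-0.1,0],
    [-0.96,-0.52,-0.1,0],
    [-0.9,-0.5,0,0],
    [0,0,0,0],
  ],
)

```text
time: 2.68
tool_pos: [461.7, 318.7, 283.7]
tcp_rot: [0.001, 0.134, 0.991, -0.0]
force: [0.0, -0.3, -0.8]
grip_width: 0.999
grip_force: 0.0
```

```bash
cat >> h.py <<'E'
def axes():
    from scipy.spatial.transform import Rotation as R
    o=get_obs();q=o['tcp_rot'];return np.array(o['tool_pos']),R.from_quat([q[1],q[2],q[3],q[0]]).as_matrix()
def plan(xyz,deg=None,n=None):
    "rows to a world TCP position, tool y at world angle deg"
    p,M=axes();d=np.array(xyz)-p;a=np.degrees(np.arctan2(M[1,1],M[0,1]))
    t=0 if deg is None else (a-deg+90)%180-90
    n=n or int(max(np.ceil(np.abs(M.T@d).max()/24),np.ceil(abs(t)/4.8),1))
    rows=[]
    for k in range(n):
        b=np.radians(a-t*k/n);y=np.array([np.cos(b),np.sin(b),0]);z=np.array([0,0,-1.]);x=np.cross(y,z)
        rows.append([round(float(v),2) for v in (d@x/n/25,d@y/n/25,d@z/n/25,t/n/5)])
    print('at',np.round(p,1),round(a,2),'turn',round(t,1));print(rows)
E
python3 - <<'E'
from h import *
c,dc=grab_frame('wrist');cal=get_calibration('wrist');np.savez('f1.npz',c=c,cal=cal)
save('w1',c,scale=1.4)
for n in ('rack','ball_handle'): print(n,[(np.round(x['rect']).tolist(),round(x['confidence'],2)) for x in spot_in('wrist',n)[:5]])
print(get_obs()['time']);plan((470,-110,300),9.4)
E
```

```text
rack [([153.0, 91.0, 305.0, 283.0], 0.71)]
ball_handle [([328.0, 294.0, 366.0, 350.0], 0.89), ([243.0, 234.0, 284.0, 301.0], 0.87), ([160.0, 272.0, 196.0, 299.0], 0.77), ([358.0, 187.0, 407.0, 244.0], 0.61), ([1.0, 204.0, 54.0, 321.0], 0.56)]
2.8333
at [458.8 321.2 283.2] 74.72 turn 65.3
[[-0.28, -0.92, -0.04, 0.73], [-0.33, -0.9, -0.04, 0.73], [-0.39, -0.88, -0.04, 0.73], [-0.44, -0.85, -0.04, 0.73], [-0.5, -0.82, -0.04, 0.73], [-0.55, -0.79, -0.04, 0.73], [-0.6, -0.75, -0.04, 0.73], [-0.64, -0.71, -0.04, 0.73], [-0.69, -0.67, -0.04, 0.73], [-0.73, -0.62, -0.04, 0.73], [-0.77, -0.58, -0.04, 0.73], [-0.8, -0.53, -0.04, 0.73], [-0.83, -0.47, -0.04, 0.73], [-0.86, -0.42, -0.04, 0.73], [-0.89, -0.37, -0.04, 0.73], [-0.91, -0.31, -0.04, 0.73], [-0.93, -0.25, -0.04, 0.73], [-0.94, -0.19, -0.04, 0.73]]
```

View pics/w1.png

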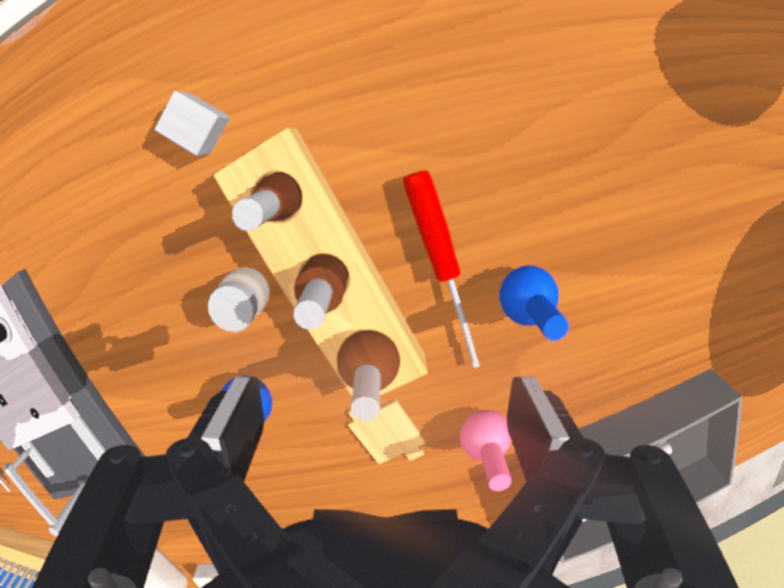

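The wrist view shows the only ball-shaped wooden handle at px (263,257), in the rack's end hole, with its stem top at (261,290). The candidates are brown in the rack (263,257), blue (378,211), blue (176,285) and pink (346,312). The brown one fits because it is dark wood with a steel stem and stands in the rack. Now on to the slide.

apply_moves(
  targets=[
    [-0.28,-0.92,0,0.73],
    [-0.33,-0.9,0,0.73],
    [-0.39,-0.88,0,0.73],
    [-0.44,-0.85,0,0.73],
    [-0.5,-0.82,0,0.73],
    [-0.55,-0.79,0,0.73],
    [-0.6,-0.75,0,0.73],
    [-0.64,-0.71,0,0.73],
    [-0.69,-0.67,0,0.73],
    [-0.73,-0.62,0,0.73],
  ],
)

```text
time: 3.67
tool_pos: [464.3, 81.4, 283.4]
tcp_rot: [-0.0, 0.437, 0.9, 0.0]
force: [0.2, -0.6, 0.8]
grip_width: 0.998
grip_force: 0.0
```

apply_moves(
  targets=[
    [-0.77,-0.58,0,0.73],
    [-0.8,-0.53,0,0.73],
    [-0.83,-0.47,0,0.73],
    [-0.86,-0.42,0,0.73],
    [-0.89,-0.37,0,0.73],
    [-0.91,-0.31,0,0.73],
    [-0.93,-0.25,0,0.73],
    [-0.94,-0.19,0,0.73],
    [0,0,0,0],
  ],
)

```text
time: 4.42
tool_pos: [469.5, -112.4, 283.5]
tcp_rot: [0.001, 0.65, 0.76, -0.0]
force: [-0.4, 0.6, -0.0]
grip_width: 1.003
grip_force: 0.0
```

Run:
```python
from h import *
cal=get_calibration('wrist');c,dc=grab_frame('wrist');np.savez('f2.npz',c=c,cal=cal)
save('w2',c,scale=1.4)
for n in ('post_top','ring_top','mark_round','mark_square','pointer_tip'): print(n,[(np.round(x['rect']).tolist(),round(x['confidence'],2)) for x in spot_in('wrist',n)[:3]])
print(get_obs()['time'],axes()[0])
for n,p in dict(post=(430,-124,110),ring=(448,-238,100),tip=(580,-193,61),round=(540,-148,55)).items(): print(n,proj(cal,p,True))
```

```text
post_top [([199.0, 157.0, 355.0, 314.0], 0.72)]
ring_top [([205.0, 254.0, 276.0, 315.0], 0.71)]
mark_round [([196.0, 158.0, 357.0, 318.0], 0.79)]
mark_square [([198.0, 162.0, 357.0, 320.0], 0.69)]
pointer_tip [([200.0, 147.0, 451.0, 316.0], 0.86)]
4.7167 [ 469.07241247 -109.47073026  283.30081468]
post [232.4282509  193.01656102]
ring [238.89958393 288.35872541]
tip [353.57311715 253.08102038]
round [329.45226138 212.76843728]
```

View pics/w2.png

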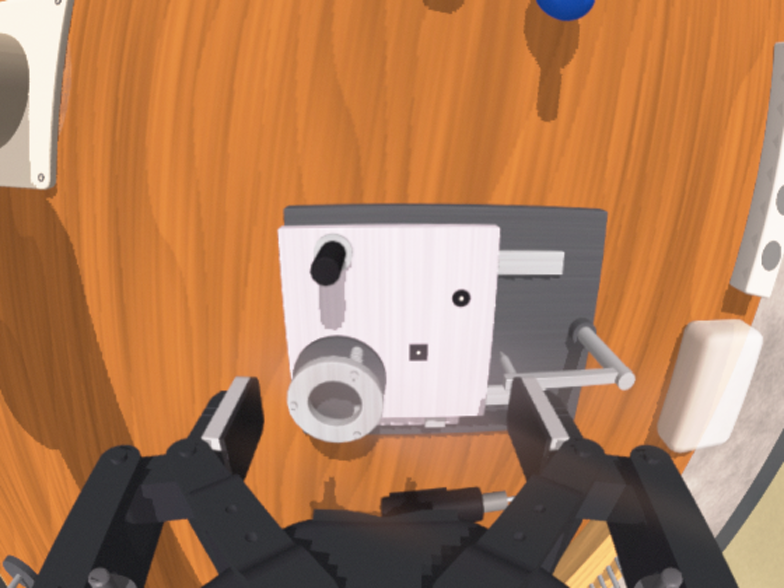

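The wrist view shows the post top at px (233,193), ring hole at (239,287), round mark at (329.3,212.9), square at (298.6,251.4) and pointer tip near (358.6,253). Next I'll compute the geometry.

Run:
```python
from h import *
z=np.load('f2.npz',allow_pickle=True);c=z['c'];cw=z['cal'].item();cs=get_calibration('side');cc=get_calibration('scene')
z0=np.load('f0.npz')
g=cv2.cvtColor(c,cv2.COLOR_RGB2GRAY).astype(float);gs=cv2.cvtColor(z0['b'],cv2.COLOR_RGB2GRAY).astype(float)
def cen(g,u,v,r=9):
    u,v=int(round(u)),int(round(v));w=g[v-r:v+r+1,u-r:u+r+1];w=np.clip(180-w,0,None)
    y,x=np.mgrid[-r:r+1,-r:r+1];return u+(w*x).sum()/w.sum(),v+(w*y).sum()/w.sum()
rw=cen(g,329.3,212.9);sw=cen(g,298.6,251.4);rs=cen(gs,326.2,264.8,5)
R1=atz(cw,*rw,55,True);S1=atz(cw,*sw,55,True);Rs=atz(cs,*rs,55)
d=R1-S1;yaw=np.degrees(np.arctan2(d[1],d[0])-np.arctan2(50,35))
print('round',R1,Rs,'square',S1,'len',np.hypot(*d[:2]),61.03,'yaw',yaw)
print('tip wrist',atz(cw,358.6,252.9,61,True),'side',atz(cs,356.2,264.5,61),'tri',tri([ray(cw,358.6,252.9,True),ray(cs,356.2,264.5)]))
print('post w',atz(cw,232.9,192.9,110,True),'tri',tri([ray(cw,232.9,192.9,True),ray(cs,278.5,263)]),'ring w',atz(cw,239.3,287.1,100,True),'tri',tri([ray(cw,239.3,287.1,True),ray(cs,324,302)]))
a=np.radians(yaw);Rm=np.array([[np.cos(a),-np.sin(a)],[np.sin(a),np.cos(a)]])
mid=R1[:2]-Rm@[60,30];print('post from marks',mid+Rm@[-45,70],'ring',mid+Rm@[-45,-45])
plan((430,-124,200),9.4)
crop=np.vstack([cv2.resize(c[220:290,330:460],(780,420),interpolation=cv2.INTER_CUBIC)]);save('tip2',crop)
```

```text
round [ 539.3473041  -147.78246822   55.        ] [ 540.30213535 -146.55356962   55.        ] square [ 512.95648981 -202.741067     55.        ] len 60.9665700050455 61.03 yaw 9.34195999854753
tip wrist [ 586.34250975 -191.93218291   61.        ] side [ 587.6787875  -189.17198107   61.        ] tri [ 585.45246537 -190.70435363   63.78582795]
post w [ 430.44149255 -123.81424624  110.        ] tri [ 430.97648406 -123.2183704   112.51113014] ring w [ 448.2740976  -236.20079386  100.        ] tri [ 448.59076387 -238.1131066    97.5399634 ]
post from marks [ 429.24684864 -125.35726574] ring [ 447.91439519 -238.83203256]
at [ 469.1 -109.5  283.3] 9.2 turn -0.2
[[-0.08, -0.41, 0.83, -0.01], [-0.08, -0.41, 0.83, -0.01], [-0.08, -0.41, 0.83, -0.01], [-0.08, -0.41, 0.83, -0.01]]
```

View pics/tip2.png

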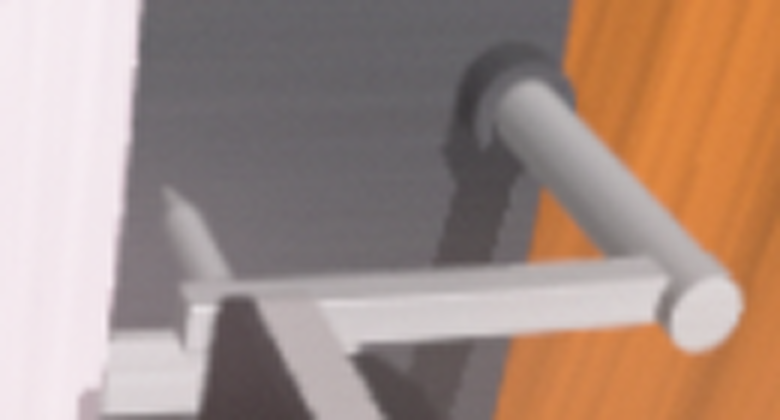

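The tip is at wrist px (357.5,251.2). I'm going down over the post.

apply_moves(
  targets=[
    [-0.06,-0.27,0.89,0],
    [-0.06,-0.27,0.89,0],
    [-0.06,-0.27,0.89,0],
    [-0.06,-0.27,0.89,0],
    [-0.06,-0.27,0.89,0],
    [-0.05,-0.27,0.89,0],
    [0,0,0.77,0],
    [0,0,0.77,0],
    [0,0,0.77,0],
    [0,0,0,0],
  ],
)

```text
time: 5.55
tool_pos: [428.8, -124.4, 89.6]
tcp_rot: [-0.002, 0.648, 0.761, -0.001]
force: [-0.9, 0.8, 0.5]
grip_width: 1.0
grip_force: 0.0
```

Run:
```python
from h import *
cal=get_calibration('wrist');c,dc=grab_frame('wrist');np.savez('f3.npz',c=c,cal=cal)
save('w3',c,scale=1.4)
print(get_obs()['time'],axes()[0])
z=np.load('f2.npz',allow_pickle=True);cw=z['cal'].item();cs=get_calibration('side')
t=tri([ray(cw,357.5,251.2,True),ray(cs,356.2,264.5)]);print('tip',atz(cw,357.5,251.2,61,True),t)
print(proj(cal,(430,-124.5,110),True))
```

```text
5.6 [ 429.45511166 -124.65323056   90.91948052]
tip [ 584.32192784 -189.82311339   61.        ] [ 585.13331658 -189.85874639   62.37453014]
[277.77226603 318.72724583]
```

View pics/w3.png

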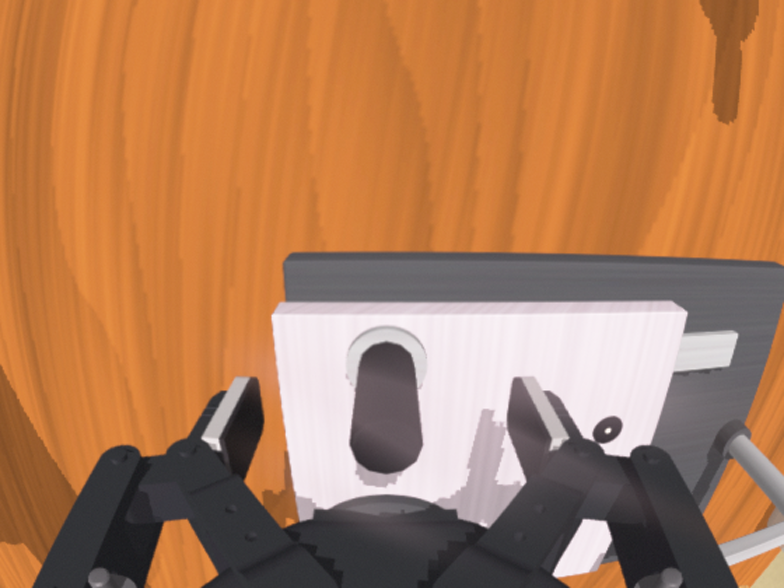

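The post is centred between the pads (px 276,316). I'm closing and moving the round mark to the pointer.

apply_moves(
  targets=[
    [0,0,0,0],
    [0,0,0,0],
    [0,0,0,0],
    [0,0,0,0],
    [0,0,0,0],
    [0,0,0,0],
    [0,0,0,0],
  ],
  claw=1,
  squeeze=40,
)

```text
time: 6.18
tool_pos: [430.6, -125.8, 92.8]
tcp_rot: [0.0, 0.649, 0.761, 0.0]
force: [-1.6, 2.1, 7.2]
grip_width: 0.248
grip_force: 38.8
```

apply_moves(
  targets=[
    [-0.24,0.19,0,0],
    [-0.24,0.19,0,0],
    [-0.24,0.19,0,0],
    [-0.24,0.19,0,0],
    [-0.24,0.19,0,0],
    [-0.24,0.19,0,0],
    [-0.24,0.19,0,0],
    [-0.24,0.19,0,0],
    [0,0,0,0],
    [0,0,0,0],
  ],
)

```text
time: 7.02
tool_pos: [476.0, -167.6, 92.8]
tcp_rot: [0.001, 0.649, 0.761, 0.0]
force: [-1.5, 0.2, 6.2]
grip_width: 0.246
grip_force: 39.7
```

Run:
```python
from h import *
o=get_obs();print(o['time'],axes()[0],o['force'],o['grip_width'])
b,_=grab_frame('side');a,_=grab_frame('scene');c,_=grab_frame('wrist')
np.savez('f4.npz',a=a,b=b,c=c)
cs=get_calibration('side');cc=get_calibration('scene')
t=(585,-189.8,61)
us=np.round(proj(cs,t)).astype(int);ua=np.round(proj(cc,t)).astype(int);print(us,ua)
k=lambda p,u:cv2.resize(p[u[1]-25:u[1]+25,u[0]-20:u[0]+20],None,fx=10,fy=10,interpolation=cv2.INTER_CUBIC)
save('al1',np.hstack([k(b,us),k(a,ua)]))
```

```text
7.0167 [ 476.02725404 -167.55130539   92.8172453 ] [-1.47904824  0.24622526  6.15450923] 0.24600259910260444
[356 265] [220 213]
```

View pics/al1.png

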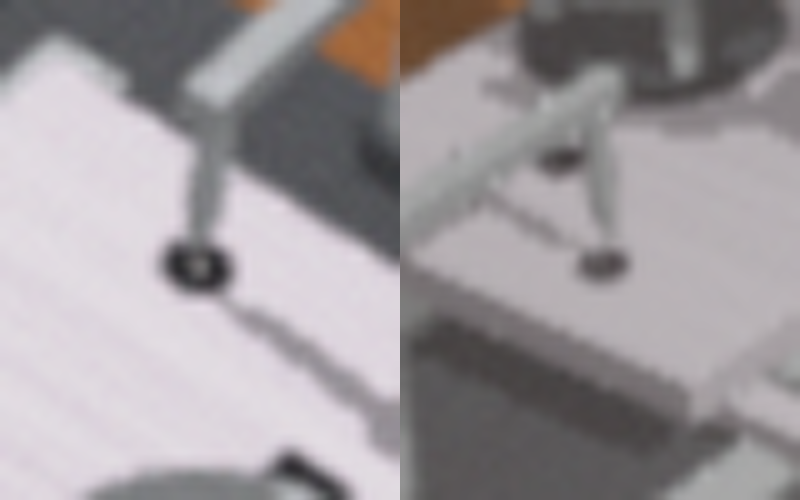

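Run:
```python
from h import *
z=np.load('f4.npz');f2=np.load('f2.npz',allow_pickle=True)
for cam,k,org,mk,tip in (('side','b',(336,240),(197,265),(201,244)),('scene','a',(200,188),(203,264),(207,240))):
    cal=get_calibration(cam);g=cv2.cvtColor(z[k],cv2.COLOR_RGB2GRAY).astype(float)
    print(cam,'6mm drop px*10',10*(proj(cal,(585,-190,55))-proj(cal,(585,-190,61))),'x px/mm',10*(proj(cal,(586,-190,55))-proj(cal,(585,-190,55))),'y',10*(proj(cal,(585,-189,55))-proj(cal,(585,-190,55))))
    m=atz(cal,org[0]+mk[0]/10,org[1]+mk[1]/10,55);t=atz(cal,org[0]+tip[0]/10,org[1]+tip[1]/10,61);print(m,t,t-m)
    # pin top end check: arm underside 107
    print('pin 61->107 px*10',10*(proj(cal,(585,-190,107))-proj(cal,(585,-190,61))))
```

```text
side 6mm drop px*10 [-3.50022626 18.79445249] x px/mm [ 3.34122711 -2.15170804] y [-3.36970757 -2.85136208]
[ 587.18399262 -189.2229718    55.        ] [ 587.71142645 -188.84454963   61.        ] [0.52743384 0.37842217 6.        ]
pin 61->107 px*10 [  27.99450453 -150.31639285]
scene 6mm drop px*10 [ 1.70623478 17.12319462] x px/mm [-2.70291398  1.36654967] y [2.14563565 1.3523497 ]
[ 585.42919976 -189.19367087   55.        ] [ 582.01068129 -190.84331065   61.        ] [-3.41851847 -1.64963978  6.        ]
pin 61->107 px*10 [ -13.37721262 -134.24917696]
```

Run:
```python
from h import *
z=np.load('f4.npz');f1=np.load('f1.npz',allow_pickle=True)
cw=get_calibration('wrist');u=proj(cw,(585,-190,61),True);v=proj(cw,(585,-190,55),True);print(u,v)
print('x/mm',proj(cw,(586,-190,55),True)-v,'y/mm',proj(cw,(585,-189,55),True)-v, 'top107',proj(cw,(585,-190,107),True))
i=np.round(v).astype(int);x0=min(max(i[0]-30,0),500);y0=min(max(i[1]-30,0),360);print('org',x0,y0)
k=cv2.resize(z['c'][y0:y0+60,x0:x0+60],(480,480),interpolation=cv2.INTER_CUBIC)
q=cv2.resize(f1['c'][220:320,235:300],(312,480),interpolation=cv2.INTER_CUBIC)
save('al2',np.hstack([k,q]))
```

```text
[433.2666729  306.16217545] [429.82642278 301.08119431]
x/mm [1.20532555 0.06086395] y/mm [ 0.52918214 -1.21352823] top107 [463.5973065 352.4551781]
org 400 271
```

View pics/al2.png

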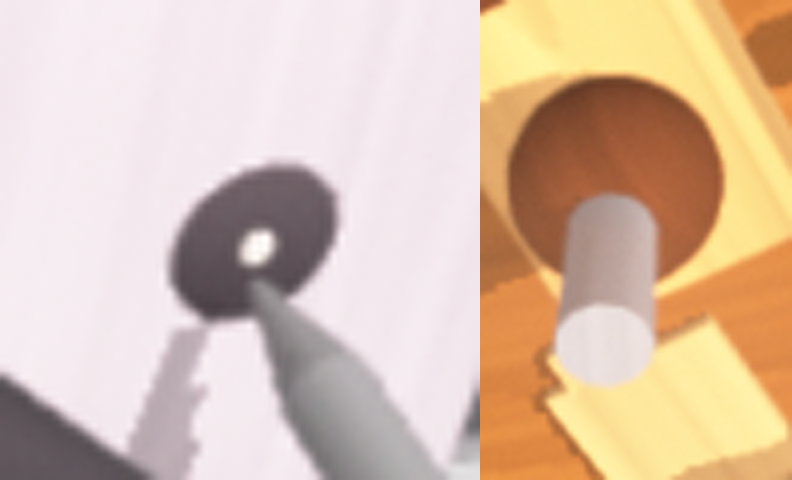

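Left crop: the round mark's dot is at (258,246) and the pin tip at (252,280). Allowing for the 6 mm gap, the plate must move about -3.6 mm in x. Right crop: the dark wooden ball on a steel stem in the rack hole is confirmed as the ball handle (w1 px 263,257). I'm making the correction.

apply_moves(
  targets=[
    [0.01,-0.05,0,0],
    [0.01,-0.05,0,0],
    [0,-0.04,0,0],
    [0,0,0,0],
    [0,0,0,0],
  ],
)

```text
time: 7.58
tool_pos: [473.5, -167.9, 92.8]
tcp_rot: [0.002, 0.649, 0.761, 0.0]
force: [2.9, -2.9, 3.3]
grip_width: 0.244
grip_force: 39.7
```

```bash
cat >> h.py <<'E'
def dot(c,u,v,r=14):
    "white centre dot of a dark mark near u,v"
    u,v=int(round(u)),int(round(v));w=c[v-r:v+r+1,u-r:u+r+1].min(-1).astype(np.uint8)
    n,l,s,ce=cv2.connectedComponentsWithStats((w>150).astype(np.uint8))
    best=[(np.hypot(*(ce[i]-r)),i) for i in range(1,n) if 1<=s[i,4]<40]
    i=min(best)[1];y,x=np.mgrid[:2*r+1,:2*r+1];k=cv2.dilate((l==i).astype(np.uint8),np.ones((3,3)))*np.clip(w.astype(float)-90,0,None)
    return np.array([(k*x).sum()/k.sum()+u-r,(k*y).sum()/k.sum()+v-r])
E
python3 - <<'E'
from h import *
z=np.load('f4.npz')
# previous pose (nearly static) calibration: shift by tool move
d0=dot(z['c'],432,302);print('dot before',d0)
o=get_obs();print(o['time'],axes()[0])
cw=get_calibration('wrist');c,_=grab_frame('wrist');np.savez('f5.npz',c=c,cal=cw)
d1=dot(c,432,302);print('dot now',d1,'world',atz(cw,*d1,55,True))
import copy
co=copy.deepcopy(cw);T=np.array(co['world_from_camera'],float);T[:3,3]+=np.array([476.03,-167.55,92.82])-axes()[0];co['world_from_camera']=T
tp=(400+252/8-.4,271+280/8-.4)
print('tip world',atz(co,*tp,61,True),'mark then',atz(co,*d0,55,True))
k=c[260:340,395:475]
g=cv2.cvtColor(k,cv2.COLOR_RGB2GRAY)
for r in range(25,62,2): print(r+260,' '.join('%3d'%x for x in g[r,15:60]))
E
```

```text
dot before [431.72253001 301.41735919]
7.5833 [ 473.49498475 -167.93650684   92.8164219 ]
dot now [431.56682464 301.092891  ] world [ 584.14885814 -190.50581699   55.        ]
tip world [ 583.31289595 -189.8115553    61.        ] mark then [ 586.92118407 -190.38649236   55.        ]
285 240 240 240 240 240 240 239 238 236 237 237 238 238 238 238 238 237 238 236 237 237 240 240 240 239 238 237 237 238 238 238 237 236 235 234 234 237 239 238 236 235 236 237 236 235
287 240 240 240 240 240 240 239 237 236 236 237 238 237 237 238 238 237 238 237 237 238 240 240 239 238 238 238 238 238 239 239 237 236 235 234 236 239 238 237 236 235 236 236 236 235
289 240 240 240 240 240 239 238 236 236 237 238 238 237 237 237 237 237 236 236 238 239 241 240 238 237 237 237 237 237 239 238 237 236 234 234 237 239 238 236 235 236 236 236 235 234
291 240 240 240 240 239 238 237 236 236 237 238 238 237 238 237 237 238 237 236 235 234 226 199 167 162 170 167 188 219 232 236 235 234 234 237 240 238 237 235 235 237 236 236 235 235
293 240 240 240 239 239 238 236 235 237 238 238 237 237 237 238 237 231 216 154 
[... 1979 characters left out ...]
 238 238 238 237 235 206 185 183 179 192 236 238 238 239 238 237 236 234 210 133 119 122 130 138 153 166 173 178 181 183 199 224 238 239 238 235 234
317 236 236 237 238 237 237 237 238 238 238 237 235 210 184 179 179 186 231 237 238 238 238 238 238 236 235 228 170 121 120 132 147 157 165 170 175 177 181 180 183 213 235 236 235 234
319 236 236 236 237 237 237 237 238 239 238 235 214 184 180 180 177 177 182 212 237 238 238 238 237 236 235 237 223 137 125 134 142 148 154 161 167 173 176 180 180 183 204 228 234 235
321 235 235 236 237 235 237 237 238 238 236 222 187 181 180 178 177 178 192 235 238 238 238 237 236 236 239 239 236 189 130 124 133 140 145 151 158 166 171 175 179 178 180 185 206 233
```

apply_moves(
  targets=[
    [0.03,-0.03,0,0],
    [0.03,-0.02,0,0],
    [0,0,0,0],
    [0,0,0,0],
    [0,0,0,0],
  ],
)

```text
time: 8.05
tool_pos: [472.1, -166.6, 92.8]
tcp_rot: [0.002, 0.649, 0.761, 0.001]
force: [4.6, -3.3, 3.3]
grip_width: 0.242
grip_force: 39.7
```

Run:
```python
from h import *
o=get_obs();print(o['time'],axes()[0],o['force'])
cw=get_calibration('wrist');c,_=grab_frame('wrist');np.savez('f6.npz',c=c,cal=cw)
d1=dot(c,432,301);print('dot now',d1,'world',atz(cw,*d1,55,True))
v=proj(cw,(583.5,-189.8,61),True);print('pred tip',v,'drop',proj(cw,(583.5,-189.8,55),True)-v)
g=cv2.cvtColor(c,cv2.COLOR_RGB2GRAY)
for r in range(297,311): print(r,' '.join('%3d'%x for x in g[r,424:444]))
```

```text
8.05 [ 472.06171635 -166.62246669   92.80372655] [ 4.63171006 -3.30655026  3.34180621]
dot now [431.56077482 301.1433414 ] world [ 582.7056808  -189.20182797   55.        ]
pred tip [435.66230245 306.97262392] drop [-3.46954369 -5.06392153]
297 125 100  97  98  99  99  98  97  98  98  98  97  96  97  97  96  96 122 215 237
298 100  96  95  95  95  95  96  98 102  98  97  95  95  94  95  95  94 122 223 238
299  94  94  94  95  95  94 103 136 151 136  99  94  94  95  94  94  94 124 231 238
300  93  91  92  93  92  96 144 221 236 231 125  93  91  92  92  91  96 141 233 238
301  90  89  91  89  91 115 219 244 246 235 130  93  88  90  90  91 108 190 234 238
302  87  89  87  88  89 119 229 242 237 187 108  89  91  87  88  90 127 215 237 239
303  86  86  88  87  86 100 166 194 160 107  88  87  86  87  87 108 186 233 238 238
304  83  84  83  84  85  86  95 103  93  85  84  85  85  85  96 152 225 237 238 237
305  81  81  81  82  83  82  80  82  83  83  82  82  84  90 136 210 234 238 238 236
306  80  78  80  81  80  80  82  80  80  80  80  87  96 122 202 231 238 239 239 237
307  77  77  76  77  78  77  78  77  79  79  84 104 134 184 227 235 238 238 238 236
308  78  76  74  75  74  76  76  77  78  89 109 127 138 161 200 226 236 239 237 236
309 115  87  77  80  79  76  79  93 113 158 206 192 138 144 162 192 221 235 237 236
310 209 162 125 126 124 106 122 185 221 232 235 220 148 136 145 162 174 209 230 235
```

The round mark is under the pointer to about 0.5 mm. I'm pausing, then stepping on to the square mark.

apply_moves(
  targets=[
    [0,0,0,0],
    [0,0,0,0],
    [0,0,0,0],
    [0,0,0,0],
    [0,0,0,0],
    [0,0,0,0],
    [0,0,0,0],
    [0,0,0,0],
    [0,0,0,0],
    [0,0,0,0],
  ],
)

```text
time: 8.93
tool_pos: [472.1, -166.6, 92.8]
tcp_rot: [0.002, 0.649, 0.761, 0.001]
force: [4.8, -2.9, 4.8]
grip_width: 0.246
grip_force: 39.7
```

apply_moves(
  targets=[
    [0,0,0,0],
    [0,0,0,0],
    [0,0,0,0],
    [0,0,0,0],
    [0,0,0,0],
    [0,0,0,0],
    [0,0,0,0],
    [0,0,0,0],
    [0,0,0,0],
    [0,0,0,0],
  ],
)

```text
time: 9.77
tool_pos: [472.0, -166.6, 92.8]
tcp_rot: [0.002, 0.649, 0.761, 0.0]
force: [3.5, -4.3, 4.1]
grip_width: 0.245
grip_force: 39.7
```

apply_moves(
  targets=[
    [0.25,0.18,0,0],
    [0.25,0.18,0,0],
    [0.25,0.18,0,0],
    [0.25,0.18,0,0],
    [0.25,0.18,0,0],
    [0.25,0.18,0,0],
    [0.25,0.18,0,0],
    [0.25,0.17,0,0],
    [0,0,0,0],
    [0,0,0,0],
  ],
)

```text
time: 10.6
tool_pos: [497.9, -110.4, 92.7]
tcp_rot: [-0.0, 0.649, 0.761, 0.0]
force: [0.2, 3.5, 9.9]
grip_width: 0.246
grip_force: 40.4
```

Run:
```python
from h import *
o=get_obs();print(o['time'],axes()[0],o['force'])
cw=get_calibration('wrist');c,_=grab_frame('wrist');np.savez('f7.npz',c=c,cal=cw)
print('tip from f6',atz(np.load('f6.npz',allow_pickle=True)['cal'].item(),435.6,306,61,True))
t=proj(cw,(583.1,-189,61),True);v=proj(cw,(583.1,-189,55),True);print('pred tip',t,'foot',v)
try:
    d1=dot(c,*v);print('dot',d1,'world',atz(cw,*d1,55,True))
except Exception as e: print(e)
i=np.round(v).astype(int);x0=min(max(i[0]-35,0),490);y0=min(max(i[1]-35,0),350);print('org',x0,y0)
save('sq1',cv2.resize(c[y0:y0+70,x0:x0+70],(560,560),interpolation=cv2.INTER_CUBIC))
```

```text
10.6 [ 497.93187923 -110.38753138   92.73889147] [0.23851088 3.49130944 9.90035995]
tip from f6 [ 583.0904651  -189.01692223   61.        ]
pred tip [374.97859018 366.39931947] foot [373.07724047 360.69163779]
dot [384.8531715  349.34534064] world [ 588.24695865 -177.04877261   55.        ]
org 338 326
```

Run:
```python
from h import *
c=np.load('f7.npz',allow_pickle=True)['c'];g=cv2.cvtColor(c,cv2.COLOR_RGB2GRAY)
for r in range(342,384): print(r,' '.join('%3d'%x for x in g[r,354:394]))
```

```text
342  77  77  78  77  77  78  79  78  78  79  77  77  79  78  78  78  76  71  67  68  67  66  66  67  68  68  70  69  71  69  71  72  72  72  73  73  74  75  76  77
343  77  77  78  77  78  77  78  78  77  78  78  78  77  77  76  75  75  67  66  65  67  66  65  64  65  65  66  69  69  70  70  70  70  71  71  69  71  72  73  74
344  76  76  75  75  74  78  78  75  76  78  77  75  76  78  76  76  74  66  64  62  64  63  62  63  62  66  65  65  68  69  68  69  69  69  69  69  70  70  70  72
345  76  75  77  76  74  76  76  74  75  75  76  76  76  76  74  74  70  65  64  61  64  62  62  62  62  63  61  64  83  86  71  67  68  67  68  69  69  68  67  70
346  74  76  75  75  73  75  75  75  74  74  74  75  76  76  73  74  70  68  67  64  63  63  61  59  60  59  60  74 135 145 106  75  65  65  64  68  67  65  67  66
347  73  75  75  75  75  75  74  75  73  74  75  75  74  74  74  74  73  71  71  71  66  62  62  56  59  59  59  88 192 224 188 126  76  66  66  65  63  65  66  67
348  73  72  74  75  74  74  74  72  74  75  74  75  73  74  73  71  72  73  74  71  59  57  58  59  57  57  58  93 
[... 5087 characters left out ...]
  49  42  36  38  36  37  39  40  48  48  50
380 230 239 239 240 241 241 239 238 236 197 176 175 177 176 174 167 138  95  60  50  49  48  46  49  49  49  50  53  51  52  44  41  46  45  44  42  46  51  50  49
381 163 220 236 239 240 240 239 238 235 185 175 175 176 175 174 172 166 145 108  67  50  46  46  47  49  49  50  49  51  50  50  48  46  43  43  43  48  50  49  50
382  77 144 198 234 240 239 238 238 226 184 177 175 177 177 175 171 172 182 197 133  72  48  44  48  48  49  49  49  49  50  50  44  41  40  40  46  51  48  49  51
383  46  62  98 173 230 238 238 236 194 177 177 177 176 175 172 172 180 228 233 211 145  69  51  50  48  47  49  52  49  47  49  49  47  45  47  48  51  49  48  49
```

apply_moves(
  targets=[
    [-0.04,0.03,0,0],
    [-0.04,0.03,0,0],
    [0,0,0,0],
    [0,0,0,0],
    [0,0,0,0],
  ],
)

```text
time: 11.07
tool_pos: [498.8, -112.1, 92.7]
tcp_rot: [-0.001, 0.649, 0.761, -0.0]
force: [-3.7, 2.5, 13.6]
grip_width: 0.245
grip_force: 40.8
```

Run:
```python
from h import *
o=get_obs();print(o['time'],axes()[0],o['force'])
```

```text
11.0667 [ 498.81964122 -112.06622842   92.72342102] [-3.67625629  2.49643326 13.60528025]
```

apply_moves(
  targets=[
    [0,0,0,0],
    [0,0,0,0],
    [0,0,0,0],
    [0,0,0,0],
    [0,0,0,0],
    [0,0,-0.4,0],
    [0,0,-0.8,0],
    [0,0,-0.9,0],
    [0,0,-0.9,0],
    [0,0,-0.9,0],
  ],
  claw=0,
)

```text
time: 11.9
tool_pos: [499.6, -112.6, 191.1]
tcp_rot: [-0.0, 0.649, 0.761, -0.0]
force: [0.3, -0.1, -0.5]
grip_width: 1.002
grip_force: 0.0
```

apply_moves(
  targets=[
    [0,0,-0.9,0],
    [0,0,-0.9,0],
    [0,0,-0.9,0],
    [0,0,0,0],
    [0,0,0,0],
  ],
)

```text
time: 12.32
tool_pos: [500.4, -112.8, 258.8]
tcp_rot: [0.001, 0.649, 0.761, 0.001]
force: [-0.1, 0.1, -0.7]
grip_width: 0.997
grip_force: 0.0
```

Run:
```python
from h import *
o=get_obs();print(o['time'],axes()[0],o['force'])
cw=get_calibration('wrist');c,_=grab_frame('wrist');b,_=grab_frame('side');np.savez('f8.npz',c=c,cal=cw,b=b)
t=proj(cw,(583.1,-189,61),True);v=proj(cw,(583.1,-189,55),True);print('pred tip',t,'foot',v)
print('x/mm',proj(cw,(584.1,-189,55),True)-v,'y/mm',proj(cw,(583.1,-188,55),True)-v)
try:
    d1=dot(c,*v,10);print('dot',d1,'world',atz(cw,*d1,55,True))
except Exception as e: print(e)
i=np.round(v).astype(int);x0,y0=i[0]-25,i[1]-30;print('org',x0,y0)
cs=get_calibration('side');j=np.round(proj(cs,(583.1,-189,55))).astype(int);x1,y1=j[0]-12,j[1]-30;print('org side',x1,y1)
save('sq2',np.hstack([cv2.resize(c[y0:y0+60,x0:x0+50],(500,600),interpolation=cv2.INTER_CUBIC),cv2.resize(b[y1:y1+48,x1:x1+24],(300,600),interpolation=cv2.INTER_CUBIC)]))
```

```text
12.3167 [ 500.40669785 -112.7935331   258.81653406] [-0.06503694  0.05600593 -0.69474502]
pred tip [335.42622004 256.83754351] foot [334.53897882 254.41221799]
x/mm [0.82561405 0.10403595] y/mm [ 0.19884492 -0.76028581]
dot [333.82741117 254.68121827] world [ 582.34880007 -189.45743862   55.        ]
org 310 224
org side 342 237
```

View pics/sq2.png

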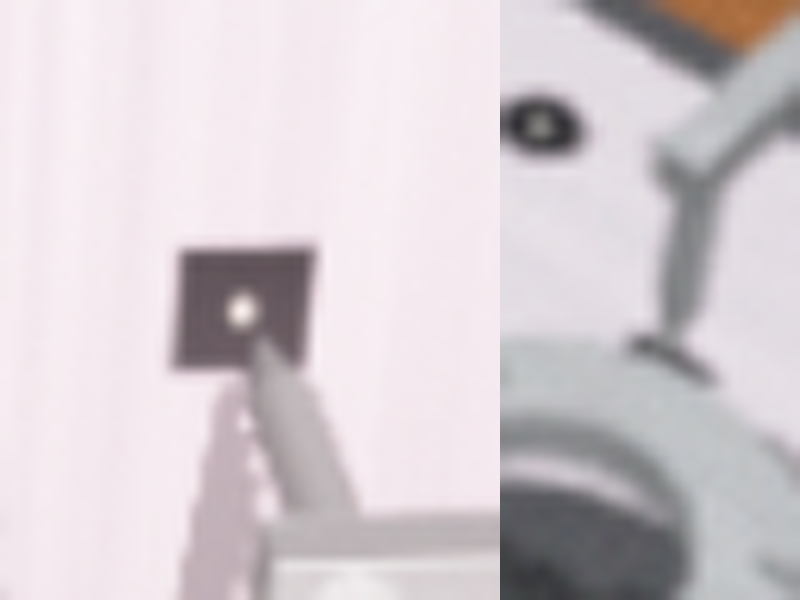

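The square's dot is at (242,311) in the crop and the tip's foot at about (249,311), so it is under the pointer within 0.8 mm. Now the ball handle: I'll compute its position and the rack direction.

Run:
```python
from h import *
f=np.load('f1.npz',allow_pickle=True);c1=f['cal'].item();cs=get_calibration('side');cc=get_calibration('scene')
B=atz(c1,263.2,257.9,57,True);S=atz(c1,261,291.9,132,True);print('ball',B,'stemtop',S)
for u in ((366,406),(310,312),(248,213)): print(atz(c1,u[0]/1.4,u[1]/1.4,132,True)[:2])
print('tri ball',tri([ray(c1,263.2,257.9,True),ray(cs,230.2,170.5),ray(cc,354,287)]))
print('rack corners',[atz(c1,u/1.4,v/1.4,40,True)[:2].round() for u,v in ((290,128),(215,175),(427,370))])
```

```text
ball [556.7173987  278.46405982  57.        ] stemtop [556.24494803 278.68018945 132.        ]
[554.09717573 279.77402496]
[473.52180717 264.74083026]
[399.09950263 246.88924706]
tri ball [557.59972652 277.44026866  57.75575982]
rack corners [array([349., 271.]), array([366., 198.]), array([589., 325.])]
```

Run:
```python
from h import *
plan((556,278,250),65,18)
```

```text
at [ 499.2 -112.5  256.7] 9.07 turn -55.9
[[0.84, 0.26, 0.01, -0.62], [0.82, 0.31, 0.01, -0.62], [0.8, 0.35, 0.01, -0.62], [0.78, 0.39, 0.01, -0.62], [0.76, 0.44, 0.01, -0.62], [0.74, 0.48, 0.01, -0.62], [0.71, 0.52, 0.01, -0.62], [0.68, 0.55, 0.01, -0.62], [0.65, 0.59, 0.01, -0.62], [0.62, 0.62, 0.01, -0.62], [0.58, 0.66, 0.01, -0.62], [0.55, 0.69, 0.01, -0.62], [0.51, 0.72, 0.01, -0.62], [0.47, 0.74, 0.01, -0.62], [0.43, 0.77, 0.01, -0.62], [0.38, 0.79, 0.01, -0.62], [0.34, 0.81, 0.01, -0.62], [0.3, 0.82, 0.01, -0.62]]
```

apply_moves(
  targets=[
    [0.84,0.26,0.01,-0.62],
    [0.82,0.31,0.01,-0.62],
    [0.8,0.35,0.01,-0.62],
    [0.78,0.39,0.01,-0.62],
    [0.76,0.44,0.01,-0.62],
    [0.74,0.48,0.01,-0.62],
    [0.71,0.52,0.01,-0.62],
    [0.68,0.55,0.01,-0.62],
    [0.65,0.59,0.01,-0.62],
    [0.62,0.62,0.01,-0.62],
  ],
)

```text
time: 13.25
tool_pos: [530.8, 105.2, 253.0]
tcp_rot: [-0.001, 0.421, 0.907, -0.001]
force: [0.2, -0.5, -0.4]
grip_width: 0.998
grip_force: 0.0
```

apply_moves(
  targets=[
    [0.58,0.66,0.01,-0.62],
    [0.55,0.69,0.01,-0.62],
    [0.51,0.72,0.01,-0.62],
    [0.47,0.74,0.01,-0.62],
    [0.43,0.77,0.01,-0.62],
    [0.38,0.79,0.01,-0.62],
    [0.34,0.81,0.01,-0.62],
    [0.3,0.82,0.01,-0.62],
    [0,0,0,0],
    [0,0,0,0],
  ],
)

```text
time: 14.08
tool_pos: [556.5, 278.7, 250.8]
tcp_rot: [-0.001, 0.217, 0.976, -0.001]
force: [-0.3, 0.6, -0.2]
grip_width: 0.998
grip_force: 0.0
```

apply_moves(
  targets=[
    [0,0,0,0],
    [0,0,0,0],
  ],
)

```text
time: 14.25
tool_pos: [556.8, 277.2, 251.8]
tcp_rot: [-0.001, 0.218, 0.976, -0.001]
force: [0.5, -0.3, 0.1]
grip_width: 1.001
grip_force: 0.0
```

Run:
```python
from h import *
cw=get_calibration('wrist');c,dep=grab_frame('wrist');np.savez('f9.npz',c=c,cal=cw,dep=dep)
o=get_obs();print(o['time'],axes()[0])
print([(np.round(x['rect']).tolist(),round(x['confidence'],2)) for x in spot_in('wrist','ball_handle')[:4]])
u=proj(cw,(557,278,57),True);v=proj(cw,(557,278,132),True);print('ball pred',u,'stem top pred',v)
hsv=cv2.cvtColor(c,cv2.COLOR_RGB2HSV)
x0,y0=int(u[0])-35,int(u[1])-35
k=hsv[y0:y0+85,x0:x0+70]
# brightness map and ball mask: reddish-brown dark
m=((k[...,0]<14)&(k[...,1]>110)&(k[...,2]<150)).astype(np.uint8)
s=((k[...,1]<60)&(k[...,2]>90)).astype(np.uint8)
for r in range(0,85,3): print(y0+r,''.join('B' if m[r,j] else 's' if s[r,j] else '.' for j in range(70)))
print(x0)
```

```text
14.3 [557.02093121 277.16526436 252.08641534]
[([154.0, 225.0, 204.0, 281.0], 0.94), ([376.0, 86.0, 435.0, 140.0], 0.76), ([364.0, 222.0, 415.0, 285.0], 0.73), ([251.0, 157.0, 303.0, 219.0], 0.72)]
ball pred [276.00872742 182.09746235] stem top pred [276.25738779 206.03812174]
147 ......................................................................
150 ......................................................................
153 ......................................................................
156 ......................................................................
159 .........................BBBBBBBBBBBBBBBBBBB..........................
162 ....................BBBBBBBBBBBBBBBBBBBBBBBBBBBBBB....................
165 ...............BBBBBBBBBBBBBBBBBBBBBBBBBBBBBBBBBBBBBB.................
168 .............BBBBBBBBBBBBBBBBBBBBBBBBBBBBBB.BBBBBBBBBBBB..............
171 ...........BBBBBBBBBBBBBBBBBBBBBB.................BBBBBBBB............
174 .........BBBBBBBBBBBBBBBBBBBBBBBBBB.................BBBBBBB...........
177 .........BBBBBBBBBBBBBBBBBBBBBBBBBBBB..................BBBBB........
[... 656 characters left out ...]
BBB..................
207 .....................sssssssssssssssssssssssssss......................
210 ......................ssssssssssssssssssssssssss......................
213 .......................ssssssssssssssssssssssss.......................
216 .............BBBBBBB.....ssssssssssssssssssss.........................
219 ........BBBBBBBBBBB...........ssssssssss..............................
222 ..BBBBBBBBBB..........................................................
225 BBBBB.................................................................
228 ......................................................................
231 ......................................................................
241
```

Run:
```python
from h import *
f=np.load('f9.npz',allow_pickle=True);cw=f['cal'].item();cs=get_calibration('side')
B=atz(cw,275.3,184,57,True);S=atz(cw,275.3,207,132,True);print(B,S)
print('stem top tri with side',tri([ray(cw,275.3,207,True),ray(cs,229.3,148)]),'ball tri',tri([ray(cw,275.3,184,True),ray(cs,230.2,170.5)]))
t=(B+S)/2;plan((t[0],t[1],113))
```

```text
[558.51066912 276.49294425  57.        ] [557.41056705 276.96273371 132.        ]
stem top tri with side [560.19279464 276.01870296 130.26277466] ball tri [558.23226084 276.63027419  58.34446221]
at [557.1 277.2 252.3] 64.79 turn 0
[[-0.01, -0.0, 0.93, 0.0], [-0.01, -0.0, 0.93, 0.0], [-0.01, -0.0, 0.93, 0.0], [-0.01, -0.0, 0.93, 0.0], [-0.01, -0.0, 0.93, 0.0], [-0.01, -0.0, 0.93, 0.0]]
```

apply_moves(
  targets=[
    [-0.01,0,0.93,0],
    [-0.01,0,0.93,0],
    [-0.01,0,0.93,0],
    [-0.01,0,0.93,0],
    [-0.01,0,0.93,0],
    [0,0,0.6,0],
    [0,0,0.31,0],
    [0,0,0,0],
    [0,0,0,0],
  ],
)

```text
time: 15.1
tool_pos: [558.7, 277.4, 113.9]
tcp_rot: [0.0, 0.218, 0.976, -0.0]
force: [-0.5, -0.2, 0.9]
grip_width: 1.0
grip_force: 0.0
```

apply_moves(
  targets=[
    [0,0,0,0],
    [0,0,0,0],
    [0,0,0,0],
    [0,0,0,0],
    [0,0,0,0],
    [0,0,0,0],
    [0,0,0,0],
    [0,0,0,0],
  ],
  claw=1,
  squeeze=70,
)

```text
time: 15.77
tool_pos: [558.6, 277.5, 114.2]
tcp_rot: [0.0, 0.217, 0.976, -0.0]
force: [-1.5, -2.8, 5.7]
grip_width: 0.236
grip_force: 68.1
```

apply_moves(
  targets=[
    [0,0,-0.3,0],
    [0,0,-0.6,0],
    [0,0,-0.9,0],
    [0,0,-0.9,0],
    [0,0,-0.9,0],
    [0,0,-0.9,0],
    [0,0,-0.5,0],
    [0,0,0,0],
  ],
)

```text
time: 16.43
tool_pos: [559.9, 278.4, 241.9]
tcp_rot: [0.002, 0.218, 0.976, 0.002]
force: [0.7, 0.1, -1.2]
grip_width: 0.241
grip_force: 68.5
```

Run:
```python
from h import *
o=get_obs();p,M=axes();print(o['time'],p,o['force'],o['grip_width'],o['grip_force'],M.round(4).tolist())
cw=get_calibration('wrist');c,dep=grab_frame('wrist');np.savez('f10.npz',c=c,cal=cw)
u=proj(cw,p+M@[0,0,56],True);print('ball pred',u, 'R/px', proj(cw,p+M@[1,0,56],True)-u)
hsv=cv2.cvtColor(c,cv2.COLOR_RGB2HSV);x0,y0=int(u[0])-45,int(u[1])-50
k=hsv[y0:y0+95,x0:x0+90];m=((k[...,0]<14)&(k[...,1]>110)&(k[...,2]<150))
s=((k[...,1]<60)&(k[...,2]>90))
for r in range(0,min(95,k.shape[0]),3): print(y0+r,''.join('B' if m[r,j] else 's' if s[r,j] else '.' for j in range(90)))
print(x0); plan((517.4,-225.6,220),25)
```

```text
16.4333 [559.88574382 278.4261973  241.85527104] [ 0.73440555  0.12458702 -1.21602272] 0.24147707892138437 68.52213621139526 [[-0.9054, 0.4246, 0.005], [0.4246, 0.9054, 0.0025], [-0.0035, 0.0043, -1.0]]
ball pred [275.15505948 239.95475297] R/px [ 8.96774506e-04 -1.47378705e+00]
189 ..........................................................................................
192 ..........................................................................................
195 ......................................BBBBBBBBBBBBBBB.....................................
198 ...........................BBBBBBBBBBBBBBBBBBBBBBBBBBBBBBBBBB.............................
201 ......................BBBBBBBBBBBBBBBBBBBBBBBBBBBBBBBBBBBBBBBBBBBBB.......................
204 ...............BBBBBBBBBBBBBBBBBBBBBBBBBBBBBBBBBBBBBBBBBBBBBBBBBBBBBBBB...................
207 ...........BBBBBBBBBBBBBBBBBBBBBBBBBBBBBBBBBBBBBBBBBBBBBBBBBBBBBBBBBBBBBBBB...............
210 .........BBBBBBBBBBBBBBBBBBBBBBBBBBBBBBBBBBBBBBBBBBBBBBBBBBBBBBBBBBBBBBBBBBBBB............
213 .......BBBBBBBBBBBBBBBBBBBBBBBBBBBBBBBBBBBBBBBBBBBBBBBBB
[... 2100 characters left out ...]
s....sssssssssssssss....
282 ....ssssssssssssss....ssssssssssssssssssssssssssssssssssssssssssssss...ssssssssssssssss.ss
230
at [559.  278.  239.8] 64.87 turn 39.9
[[-0.35, -0.95, 0.04, 0.4], [-0.39, -0.93, 0.04, 0.4], [-0.42, -0.92, 0.04, 0.4], [-0.45, -0.91, 0.04, 0.4], [-0.48, -0.89, 0.04, 0.4], [-0.51, -0.87, 0.04, 0.4], [-0.54, -0.85, 0.04, 0.4], [-0.57, -0.83, 0.04, 0.4], [-0.6, -0.81, 0.04, 0.4], [-0.63, -0.79, 0.04, 0.4], [-0.65, -0.77, 0.04, 0.4], [-0.68, -0.75, 0.04, 0.4], [-0.71, -0.72, 0.04, 0.4], [-0.73, -0.7, 0.04, 0.4], [-0.75, -0.67, 0.04, 0.4], [-0.78, -0.65, 0.04, 0.4], [-0.8, -0.62, 0.04, 0.4], [-0.82, -0.59, 0.04, 0.4], [-0.84, -0.56, 0.04, 0.4], [-0.86, -0.53, 0.04, 0.4]]
```

The handle is held, with the ball centred under the TCP to about 1 mm. I'm carrying it over to the ring with the tool y axis at 0°, so the camera keeps the pointer in view.

Run:
```python
from h import *
plan((517.5,-226.3,215),0,20)
```

```text
at [559.  278.  239.8] 64.87 turn 64.9
[[-0.35, -0.95, 0.05, 0.65], [-0.41, -0.93, 0.05, 0.65], [-0.46, -0.9, 0.05, 0.65], [-0.51, -0.88, 0.05, 0.65], [-0.56, -0.84, 0.05, 0.65], [-0.6, -0.81, 0.05, 0.65], [-0.65, -0.78, 0.05, 0.65], [-0.69, -0.74, 0.05, 0.65], [-0.73, -0.7, 0.05, 0.65], [-0.77, -0.66, 0.05, 0.65], [-0.81, -0.61, 0.05, 0.65], [-0.84, -0.56, 0.05, 0.65], [-0.87, -0.52, 0.05, 0.65], [-0.9, -0.47, 0.05, 0.65], [-0.92, -0.41, 0.05, 0.65], [-0.95, -0.36, 0.05, 0.65], [-0.96, -0.31, 0.05, 0.65], [-0.98, -0.25, 0.05, 0.65], [-0.99, -0.2, 0.05, 0.65], [-1.0, -0.14, 0.05, 0.65]]
```

apply_moves(
  targets=[
    [-0.35,-0.95,0.05,0.65],
    [-0.41,-0.93,0.05,0.65],
    [-0.46,-0.9,0.05,0.65],
    [-0.51,-0.88,0.05,0.65],
    [-0.56,-0.84,0.05,0.65],
    [-0.6,-0.81,0.05,0.65],
    [-0.65,-0.78,0.05,0.65],
    [-0.69,-0.74,0.05,0.65],
    [-0.73,-0.7,0.05,0.65],
    [-0.77,-0.66,0.05,0.65],
  ],
)

```text
time: 17.32
tool_pos: [536.0, 24.2, 224.1]
tcp_rot: [-0.001, 0.483, 0.876, -0.001]
force: [0.4, -1.0, -2.0]
grip_width: 0.235
grip_force: 68.7
```

apply_moves(
  targets=[
    [-0.81,-0.61,0.05,0.65],
    [-0.84,-0.56,0.05,0.65],
    [-0.87,-0.52,0.05,0.65],
    [-0.9,-0.47,0.05,0.65],
    [-0.92,-0.41,0.05,0.65],
    [-0.95,-0.36,0.05,0.65],
    [-0.96,-0.31,0.05,0.65],
    [-0.98,-0.25,0.05,0.65],
    [-0.99,-0.2,0.05,0.65],
    [-1.0,-0.14,0.05,0.65],
  ],
)

```text
time: 18.15
tool_pos: [514.9, -227.4, 211.5]
tcp_rot: [-0.002, 0.709, 0.705, -0.001]
force: [0.2, 0.8, -1.5]
grip_width: 0.232
grip_force: 68.7
```

apply_moves(
  targets=[
    [0,0,0,0],
    [0,0,0,0],
    [0,0,0,0],
    [0,0,0,0],
  ],
)

```text
time: 18.48
tool_pos: [515.7, -225.6, 212.7]
tcp_rot: [-0.001, 0.707, 0.707, -0.0]
force: [0.6, 0.5, -1.6]
grip_width: 0.239
grip_force: 68.7
```

```bash
cat > chk.py <<'E'
from h import *
import sys
o=get_obs();p,M=axes();print(round(o['time'],2),p.round(2),np.round(o['force'],2),round(o['grip_width'],3),round(o['grip_force'],1),'y deg',np.degrees(np.arctan2(M[1,1],M[0,1])).round(2))
cw=get_calibration('wrist');c,dep=grab_frame('wrist');b,_=grab_frame('side');a,_=grab_frame('scene');np.savez(sys.argv[1],c=c,cal=cw,b=b,a=a)
T=(583.1,-189.,61)
t=proj(cw,T,True);v=proj(cw,(583.1,-189,55),True);print('pred tip',t.round(2),'foot',v.round(2))
J=np.stack([proj(cw,(584.1,-189,55),True)-v,proj(cw,(583.1,-188,55),True)-v],1)
try:
    d=dot(c,*v,9);print('dot',d.round(2),'world',atz(cw,*d,55,True).round(2),'foot-dot mm',np.linalg.solve(J,v-d).round(2))
except Exception as e: print('nodot',e)
g=cv2.cvtColor(c,cv2.COLOR_RGB2GRAY);i=np.round(v).astype(int)
if len(sys.argv)>2:
    for r in range(i[1]-12,i[1]+13): print(r,' '.join('%3d'%x for x in g[r,i[0]-14:i[0]+15]))
    print('u0',i[0]-14)
E
python3 chk.py f11.npz 1
python3 - <<'E'
from h import *
f=np.load('f11.npz',allow_pickle=True);c=f['c'];cw=f['cal'].item();p,M=axes()
u=proj(cw,p+M@[0,0,56],True);rc=proj(cw,(517.4,-225.6,100),True);print('ball',u,'ring pred',rc)
hsv=cv2.cvtColor(c,cv2.COLOR_RGB2HSV);x0,y0=int(u[0])-75,int(u[1])-60
k=hsv[y0:y0+120,x0:x0+150];m=((k[...,0]<14)&(k[...,1]>110)&(k[...,2]<150));g=cv2.cvtColor(c,cv2.COLOR_RGB2GRAY)[y0:y0+120,x0:x0+150]
for r in range(0,min(120,k.shape[0]),4): print(y0+r,''.join('B' if m[r,j] else str(g[r,j]//26) for j in range(0,150,2)))
print(x0)
E
```

```text
18.48 [ 515.74 -225.63  212.71] [ 0.61  0.53 -1.59] 0.239 68.7 y deg -0.06
pred tip [351.64 154.89] foot [350.14 153.73]
dot [349.43 153.97] world [ 582.46 -189.24   55.  ] foot-dot mm [0.64 0.24]
142 240 241 241 241 241 241 240 239 239 240 239 239 240 240 239 238 237 238 238 239 238 238 240 240 241 242 241 241 242
143 240 241 241 241 241 242 240 239 239 240 239 239 240 240 238 236 235 235 236 236 232 236 239 240 242 242 242 241 241
144 240 240 241 241 242 242 240 239 239 238 237 236 236 237 233 217 202 201 198 199 188 212 235 240 241 242 242 242 241
145 240 240 241 241 240 239 237 234 232 219 193 184 172 168 165 138 115 110  96  89  91 166 229 239 241 242 241 241 241
146 239 240 241 238 219 171 150 130 126 115  98  92  78  68  68  56  51  48  45  43  63 155 226 239 240 242 242 241 241
147 239 240 240 226 150  78  61  53  52  49  45  45  41  40  38  39  41  39  40  40  57 138 221 239 240 242 242 241 241
148 239 240 240 226 143  59  40  40  38  38  40  38  38  39  39  40  40  40  38  39  52 120 213 239 240 241 242 241 241
149 239 240 240 232 173  70  41  39  40  40  37  40  38  40  40
[... 3878 characters left out ...]
4666663235566666666666666655422377766BBBBB45555555555555
268 444444444444443333356666632355666666666666665554223677664222345555555555555
272 444444444443322223366666522455666666666666666555322667766222222455555555545
276 BBBBBBBBBBBB323332466666422456666666666666665555322466766422222355555555545
280 444B4555555B222223666666322456666666666666666555422466666522222245555555545
284 555555555542322334666666223456666666666666666555422366666633222235555555455
288 555555555532222225666664223566666666666666666555432356666642222224555555455
292 555555555422222236666663223566666666666666666555532246666662322223555555555
296 555555555B22222247777763224566678888877777776655542237777773222222B55555555
200
```

Run:
```python
from h import *
from scipy.optimize import least_squares as ls
f=np.load('f11.npz',allow_pickle=True);c=f['c'];cw=f['cal'].item();p,M=axes()
g=cv2.GaussianBlur(cv2.cvtColor(c,cv2.COLOR_RGB2GRAY),(3,3),0).astype(float)
pts=[]
for u in range(262,294):
    col=g[172:205,u];d=np.diff(col);k=int(d.argmin())
    if d[k]<-20: pts.append(atz(cw,u,172+k+.5,100,True)[:2])
pts=np.array(pts)
for v in (190,194,198):
    row=g[v,232:325];d=np.diff(row);l=d[:45].argmin();r=45+d[45:].argmax();pts=np.vstack([pts,atz(cw,232+l+.5,v,100,True)[:2],atz(cw,232+r+.5,v,100,True)[:2]])
s=ls(lambda x:np.hypot(*(pts-x[:2]).T)-22,[517,-225],loss='soft_l1');print('ring',s.x,len(pts),np.std(s.fun))
s3=ls(lambda x:np.hypot(*(pts-x[:2]).T)-x[2],[517,-225,22],loss='soft_l1');print('ring free r',s3.x)
# ball silhouette: rays tangent to sphere r 28 at depth 56 below TCP
hsv=cv2.cvtColor(c,cv2.COLOR_RGB2HSV);m=((hsv[...,0]<14)&(hsv[...,1]>110)&(hsv[...,2]<150))
R=[]
for v in range(206,240,2):
    x=np.where(m[v,215:335])[0]+215;R+=[ray(cw,x.min()-.7,v,True),ray(cw,x.max()+.7,v,True)]
for u in range(262,288,2):
    y=np.where(m[185:240,u])[0]+185;R.append(ray(cw,u,y.min()-.7,True))
def res(x):
    return [np.linalg.norm(np.cross(np.array([x[0],x[1],x[2]])-o,d/np.linalg.norm(d)))-28 for o,d in R]
q=ls(res,p+[0,0,-56],loss='soft_l1');print('ball',q.x,'std',np.std(q.fun),'rel TCP',q.x-p)
q2=ls(lambda x:res([x[0],x[1],p[2]-56.9]),p[:2],loss='soft_l1');print('ball fixed z',q2.x,q2.x-p[:2])
```

```text
ring [ 516.97747789 -224.56588059] 38 0.1966758554552728
ring free r [ 516.97053442 -225.06787413   22.45803012]
ball [ 515.18466472 -228.07565861  148.52302511] std 0.2488649311837248 rel TCP [ -1.05613512  -2.37592367 -64.87753823]
ball fixed z [ 515.22090703 -226.11729113] [-1.01989281 -0.41755619]
```

apply_moves(
  targets=[
    [0.01,0.08,0.3,0],
    [0,0,0.4,0],
    [0,0,0.4,0],
    [0,0,0.2,0],
    [0,0,0.1,0],
    [0,0,0,0],
    [0,0,0,0],
  ],
)

```text
time: 19.22
tool_pos: [518.2, -226.4, 178.4]
tcp_rot: [-0.0, 0.708, 0.706, -0.0]
force: [0.2, -0.8, -1.3]
grip_width: 0.237
grip_force: 68.8
```

```bash
python3 chk.py f12.npz
```

```text
19.22 [ 518.2  -226.42  178.35] [ 0.19 -0.76 -1.26] 0.237 68.8 y deg -0.13
pred tip [358.4  161.28] foot [356.55 159.81]
dot [355.73 160.03] world [ 582.43 -189.19   55.  ] foot-dot mm [0.67 0.19]
```

apply_moves(
  targets=[
    [0.04,0,0.05,0],
    [0,0,0.04,0],
    [0,0,0.04,0],
    [0,0,0.03,0],
    [0,0,0,0],
    [0,0,0,0],
  ],
)

```text
time: 19.87
tool_pos: [518.0, -225.3, 174.6]
tcp_rot: [-0.0, 0.708, 0.706, -0.0]
force: [-1.5, 1.1, 0.4]
grip_width: 0.239
grip_force: 69.2
```

```bash
python3 chk.py f13.npz
```

```text
19.87 [ 518.03 -225.26  174.64] [-1.46  1.11  0.4 ] 0.239 69.2 y deg -0.13
pred tip [359.64 163.71] foot [357.75 162.17]
dot [356.93 162.46] world [ 582.45 -189.25   55.  ] foot-dot mm [0.65 0.25]
```

apply_moves(
  targets=[
    [0.02,-0.03,0,0],
    [0,0,0.04,0],
    [0,0,0,0],
    [0,0,0,0],
    [0,0,0,0],
  ],
)

```text
time: 20.43
tool_pos: [517.6, -225.0, 173.8]
tcp_rot: [0.0, 0.708, 0.706, 0.0]
force: [-1.1, 0.3, 3.0]
grip_width: 0.237
grip_force: 69.2
```

```bash
python3 chk.py f14.npz
```

```text
20.43 [ 517.65 -224.97  173.78] [-1.06  0.27  2.98] 0.237 69.2 y deg -0.13
pred tip [360.28 164.25] foot [358.36 162.69]
dot [357.46 162.98] world [ 582.38 -189.24   55.  ] foot-dot mm [0.72 0.24]
```

apply_moves(
  targets=[
    [0,0,0.1,0],
    [0,0,0.1,0],
    [0,0,0.1,0],
    [0,0,0.1,0],
    [0,0,0.1,0],
    [0,0,0.1,0],
    [0,0,0,0],
    [0,0,0,0],
  ],
)

```text
time: 21.25
tool_pos: [517.7, -225.0, 159.0]
tcp_rot: [0.0, 0.708, 0.706, 0.0]
force: [-1.7, 1.2, 10.5]
grip_width: 0.238
grip_force: 69.9
```

```bash
python3 chk.py f15.npz
```

```text
21.25 [ 517.75 -225.02  158.97] [-1.66  1.22 10.49] 0.238 69.9 y deg -0.13
pred tip [365.31 168.39] foot [363.16 166.63]
dot [362.31 167.04] world [ 582.46 -189.32   55.  ] foot-dot mm [0.64 0.32]
```

apply_moves(
  targets=[
    [0,0,0.04,0],
    [0,0,0.04,0],
    [0,0,0,0],
    [0,0,0,0],
    [0,0,0,0],
  ],
)

```text
time: 21.82
tool_pos: [517.9, -225.1, 157.8]
tcp_rot: [0.001, 0.708, 0.706, 0.0]
force: [-2.9, 2.3, 15.2]
grip_width: 0.239
grip_force: 70.8
```

apply_moves(
  targets=[
    [0,0,0.02,0],
    [0,0,0,0],
    [0,0,0,0],
  ],
)

```text
time: 22.07
tool_pos: [518.1, -225.1, 157.7]
tcp_rot: [0.001, 0.708, 0.706, 0.0]
force: [-3.3, 2.6, 18.5]
grip_width: 0.24
grip_force: 71.2
```

```bash
python3 chk.py f16.npz
```

```text
22.07 [ 518.11 -225.12  157.71] [-3.3   2.63 18.48] 0.24 71.2 y deg -0.13
pred tip [365.14 168.56] foot [362.98 166.79]
dot [362.5  167.06] world [ 582.74 -189.21   55.  ] foot-dot mm [0.36 0.21]
```

The handle is at the stop: z has stalled and the force jumped past 13 N to 18.5 N. The mark offset is 0.4 mm. One short hold to check stability, then I'll hand it in.

apply_moves(
  targets=[
    [0,0,0,0],
    [0,0,0,0],
    [0,0,0,0],
    [0,0,0,0],
    [0,0,0,0],
    [0,0,0,0],
    [0,0,0,0],
    [0,0,0,0],
  ],
)

```text
time: 22.88
tool_pos: [518.1, -225.1, 157.7]
tcp_rot: [0.001, 0.708, 0.706, 0.0]
force: [-5.0, 2.6, 18.0]
grip_width: 0.235
grip_force: 71.2
```

```bash
python3 chk.py f17.npz && python3 -c "
from h import *
cw=np.load('f17.npz',allow_pickle=True)
print(close_job())"
```

```text
22.88 [ 518.09 -225.09  157.68] [-5.03  2.56 17.98] 0.235 71.2 y deg -0.13
pred tip [365.14 168.57] foot [362.98 166.79]
dot [362.49 167.06] world [ 582.74 -189.21   55.  ] foot-dot mm [0.36 0.21]
the job is handed in; nothing more can be done
None
```

I handed the job in at about 23 s: the round mark was zeroed and held for about 2 s, the slide stepped on to the square mark (measured about 0.4 mm from under the pointer), and the ball handle is held pressed against the cradle stop at about 18 N.

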